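# Lean the long name bar in the drying rest

## Robot

A 6-joint arm with a two-finger parallel gripper is mounted at the origin on the work surface. World frame = base frame: x ahead of the robot, y to its left, z up, the work surface at z = 0. Lengths are in mm, angles in rad, forces in N, time in s.
With the tool pointing down it reaches from about 250 to 775 mm from the base axis. Payload 8.9 kg.
Tool frame: the origin (TCP) lies at the very end of the fingers, on their centre line; the grasp point (between the pads) lies 19 mm behind it (grasp_offset is the distance from the TCP to the grasp point, in mm); z points along the fingers, y is the line along which they close (so a half turn about z gives the same grasp; the last joint's range is limited). The gripper opens to 85 mm and grips with 20 to 120 N. Pads are 22 mm wide; open, the fingers measure 114 mm over their backs; the gripper's body (76 mm by 85 mm) begins 54 mm behind the grasp point. The pads swing forward as they close: fully open they stand 13 mm farther back than shut.
Start: joints at [-1.272, 0.291, -0.153, 1.127, 0, 1.431], TCP at [222.574, -475.483, 231.305] pointing down, gripper open.
Joint ranges: [-2.52, 2.52], [-0.91, 1.74], [-1.3, 1.37], [-1.96, 2.02], [-1.52, 1.47], [-3.14, 3.14]. Speed limits (rad/s): [2.22, 2.22, 2.79, 3.14, 3.14, 3.14].

## Interface

Orientations are given as a unit quaternion [x, y, z, w].
In Python, from station import sense, read_camera, get_calibration, finish_job, grasp_offset gives the robot as it stands.
- The arm moves only by the shell command python3 -m crank 'ROWS' [FORCE]. ROWS is JSON, a list that holds one entry, the list of rows, each a list of 7 numbers: the opening, from 0 (shut) to 1 (fully open), then the shift along the tool's x, y, z in mm, then the turn, a rotation vector about the tool's x, y, z in rad. In form: [[[jaw, x, y, z, ax, ay, az], ...]]. A call has 1 to 10 rows; each row shifts and turns the commanded pose from where the row before left it, along the tool's axes as they then stand; what a row does not reach is not made up. A row lasts 1/8 s, in which the tool goes at most 62.5 mm and 10.7 degrees, less where a joint would pass 70% of its speed; a pose out of reach is approached as far as the arm can. A call is refused whole if a number of a shift passes 62.5 or a number of a turn 0.188, either way. A call with a gripper value outside its range is refused whole. The fingers move at their own pace and stop on an object; FORCE is the grip in N (left out, the last holds). Time passes only in rows, so rows that do not move let the fingers close. It gives the time, the measured TCP pose, the force, the opening and the grip force at its end, in the units of the state.
- sense(): the state, without advancing time (a new reading comes with each control period).
- read_camera(name): name is "scene" or "top"; returns (picture, depth): 400x640x3 uint8, red, green, blue; 400x640 float32, mm along the optical axis (not along the pixel's ray), 0 where there is no reading.
- get_calibration(name): a dict with "fx", "fy", "cx", "cy" (pixels), "world_from_camera" (4x4, takes a point from camera to world coordinates). Camera axes: x right, y up, looking along -z (the intrinsics and any distortion apply to the point x, -y, -z); pixel columns grow to the right and rows downward; lengths in mm; the calibration is good to about 2 mm. A picture is of the moment at which its call begins. get_calibration takes no time and is no camera call.
- finish_job(): hands the job in; it is judged then, once.
The state is a dict: "time": time; "qpos": joint angles; "qd": joint speeds; "tau": joint torques, N m; "position": TCP position; "eef_rot": TCP orientation; "wrist_force": force on the tool from outside, world axes, zero at the start; "wrist_torque": the same for the moment, N m; "finger_gap": opening from 0.0 (shut) to 1.0 (fully open); "grip_force": force on a finger pad.
Only numpy, scipy, OpenCV 4.12 (cv2) and the standard library are available. Lean on these libraries where they do the work, as an engineer would, in place of code of your own. Each camera call takes 0.05 s, during which the arm holds its last target. There are 200 camera calls.

## Task

Lean the long wooden bar in the drying rest: its brass-capped end stands down on the base board against the low stop strip, and its upper part leans on the tall back board, pointing straight at it and about mid-way along it. Let go so that it stays by itself, and leave the short bar lying where it is.

Things in the scene. Friction and masses are not known exactly. Their poses are not given: they have to be found in the camera images.
- long_bar_mid (a point): Centre of the long bar: plain light wood, 260 mm long (x), 32 wide (y), 24 high (z, up), about 0.16 kg, lying flat on the bench, this point 12 mm above it. Its -x end wears a 30 mm long brass cap, flush with the wood, and lies nearer the robot than the plain +x end.
- long_bar_foot (a point): Centre of the brass-capped end face of the long bar, 130 mm from its centre along -x; same axes. When the bar leans with this end at the stop, its underside rests on the back board's top front edge at about 35 degrees from level, the plain end sticks out beyond, and the bar's centre is near x = 36, z = 95 mm in the rest's frame.
- rest: Drying rest, a wooden fixture fixed to the bench. Origin at bench level; z up, x from stop strip to back board (roughly away from the robot), y along both. Base board 120 mm wide (y), top at z = 10 mm. Dark stop strip: inner face x = -77.5, outer -92.5, top z = 35. Back board: front face x = 77.5, 20 thick, top z = 110 mm.
- short_bar_mid (a point): Centre of the short bar, a bystander: same wood, section and brass cap as the long one but only 130 mm long, lying flat on the bench, centre 12 mm above it, x axis from its capped end to its plain end.

How it is judged (in metres and radians):
At the end, for the whole second after the job is handed in: The long bar leans by itself at 25 to 50 degrees from level, still, capped end down on the base board, within about 15 mm of the stop strip, 45 mm of mid-width and 15 degrees of square to the back board; the short bar is within 30 mm of its start (x of long_bar_foot in the frame of rest between -0.085 and -0.052 m and y of long_bar_foot in the frame of rest between -0.045 and 0.045 m and z of long_bar_foot in the frame of rest below 0.035 m and z of long_bar_mid in the frame of rest above 0.075 m and angle between the x axis of long_bar_mid and the z axis of rest, either way round between 0.7 and 1.13 rad and angle between the y axis of long_bar_mid and the y axis of rest, either way round below 0.26 rad and linear speed of long_bar below 0.02 m/s and angular speed of long_bar below 0.1 rad/s and distance of short_bar_mid from where it was at the start of the episode below 0.03 m); the robot touches nothing.
It fails at once if the short bar is pushed or lifted more than 30 mm from its place (distance of short_bar_mid from where it was at the start of the episode above 0.03 m).
It also fails if it takes over 48 s, if anything falls off the work surface, if the arm or the gripper's body presses on something with over 40 N, if the wrist force passes 120 N, or if a joint passes its speed limit or range.

## Working session

There is one attempt and no reset: what is moved stays moved. The work goes in short steps, Python scripts to look and compute and a shell command to move; the robot and the scene stay as the last step left them, time stands still between calls to the robot, and variables do not carry over. Pictures are saved under pics/ and viewed, at most 10 in all, crops included, and the job is handed in when it is done.

```bash
mkdir -p pics; ls
python3 - <<'E'
from station import *
import cv2,numpy as np
s=sense();print(s)
print(grasp_offset)
for n in("scene","top"):
    p,d=read_camera(n);np.savez(f"{n}0.npz",p=p,d=d);cv2.imwrite(f"pics/{n}0.png",p[:,:,::-1])
    c=get_calibration(n);print(n,c)
E
```

```text
pics
{'time': 0.0, 'qpos': array([-1.27227269e+00,  2.91253100e-01, -1.54148569e-01,  1.12672008e+00,
        2.97269138e-05,  1.43148576e+00]), 'qd': array([ 1.01740904e-03, -1.31333493e-03, -2.00419461e-03,  9.61970812e-04,
       -3.69622544e-04,  2.09794628e-05]), 'tau': array([-1.58235009e-03, -5.37145507e+01,  3.31370831e+01,  1.60534051e-02,
       -2.11571146e-04, -8.09211343e-06]), 'position': array([ 222.46049182, -475.03340164,  230.73814004]), 'eef_rot': array([ 9.76132985e-01,  2.17172641e-01, -3.78840115e-05, -6.61793813e-04]), 'wrist_force': array([0.35502584, 0.0817105 , 0.74148372]), 'wrist_torque': array([ 0.04534713, -0.01250151,  0.04135103]), 'grip_force': 0.0, 'finger_gap': 0.9998867667433762}
18.700000000000003
scene {'fx': 464.78189802065384, 'fy': 464.78189802065384, 'cx': 314.099021572978, 'cy': 198.50358083123714, 'world_from_camera': array([[-7.29951903e-01, -3.96227074e-01,  5.56932963e-01,
         9.85052332e+02],
       [ 6.83455633e-01, -4.14002545e-01,  6.01240626e-01,
         5.01520630e+02],
       [-7.65614957e-03,  8.19515710e-01,  5.73005571e-01,
         5.12610430e+02],
       [ 0.00000000e+00,  0.00000000e+00,  0.00000000e+00,
         1.00000000e+00]])}
top {'fx': 368.9725508414115, 'fy': 368.9725508414115, 'cx': 321.42211579041066, 'cy': 194.89199622232067, 'world_from_camera': array([[ 3.39330152e-03,  9.90854107e-01, -1.34894866e-01,
         4.18891438e+02],
       [-9.99905687e-01,  1.56679278e-03, -1.36440955e-02,
        -7.16191177e+00],
       [-1.33079557e-02,  1.34928442e-01,  9.90765973e-01,
         8.18567317e+02],
       [ 0.00000000e+00,  0.00000000e+00,  0.00000000e+00,
         1.00000000e+00]])}
```

View pics/scene0.png

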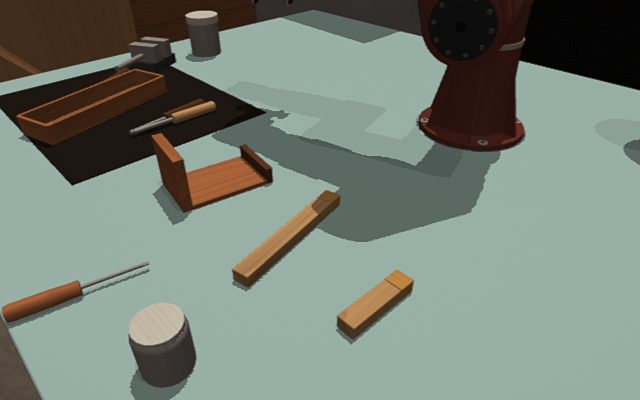

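View pics/top0.png

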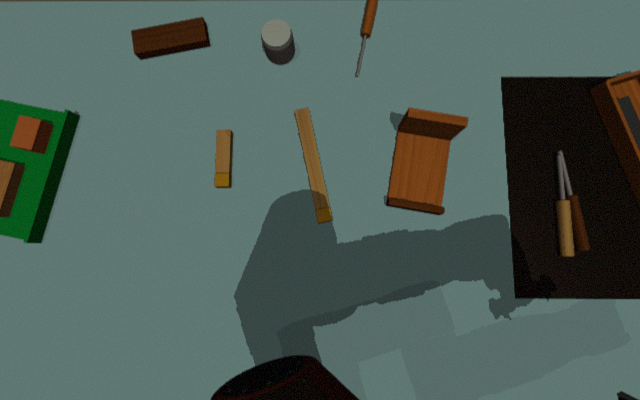

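The scene view shows the long bar, cap at (328,200) and plain end at (242,275), the short bar at (375,302), and the rest at (215,175). In the top view the long bar runs from its cap (323,215) to (303,110). The short bar is at (223,158), the stop strip at (416,208) and the back board at (437,120).

```bash
cat > h.py <<'E'
import numpy as np,cv2
from station import *
def cloud(n,d):
    c=get_calibration(n);v,u=np.mgrid[:d.shape[0],:d.shape[1]]
    P=np.stack([(u-c["cx"])/c["fx"]*d,-(v-c["cy"])/c["fy"]*d,-d],-1)
    T=c["world_from_camera"];return P@T[:3,:3].T+T[:3,3]
def rect(m,W):
    q=W[m];(c,s,a)=cv2.minAreaRect(q[:,:2].astype(np.float32))
    return np.round(c,1),np.round(s,1),round(a,2),q.shape[0],np.round(np.median(q[:,2]),1)
E
python3 - <<'E'
from h import *
def box(u0,v0,u1,v1):
    m=np.zeros((400,640),bool);m[v0:v1,u0:u1]=1;return m
f=np.load("top0.npz");p,d=f["p"],f["d"];W=cloud("top",d);z=W[...,2];hsv=cv2.cvtColor(p,cv2.COLOR_RGB2HSV)
ok=d>0
print("bench z",np.median(z[250:290,60:200]),z[160,260],z[160,370])
sat=hsv[...,1];print("sat",sat[160,316],sat[160,260],sat[218,324],sat[160,420])
for n,b in(("long",box(285,95,345,235)),("short",box(205,120,240,195))):
    m=b&ok&(z>14)&(z<34);print(n,"h",rect(m,W))
    m=b&ok&(sat>105)&(z>14);print(n,"sat",rect(m,W))
    q=W[m][:,:2];cc=q.mean(0);w,V=np.linalg.eigh(np.cov((q-cc).T));print(cc,V[:,1])
R=box(375,95,480,225)
for n,lo,hi in(("base",5,16),("stop",27,45),("back",100,125)):
    m=R&ok&(sat>90)&(z>lo)&(z<hi);m=cv2.morphologyEx(m.astype(np.uint8),cv2.MORPH_OPEN,np.ones((2,2)))>0;print(n,rect(m,W))
f=np.load("scene0.npz");p,d=f["p"],f["d"];W=cloud("scene",d);z=W[...,2];ok=d>0
for n,b,lo,hi in(("long",box(228,185,345,290),19,30),("short",box(330,265,418,340),19,30),("base",box(145,125,280,215),6,15),("stop",box(235,140,280,190),31,40),("back",box(145,125,200,215),104,118)):
    m=b&ok&(z>lo)&(z<hi);print("scene",n,rect(m,W))
E
```

```text
bench z 0.1241871122908833 -0.23336539543970503 -2.3971229541950834
sat 157 51 226 209
long h (array([597.3,  22.9]), array([259.4,  32.4]), 12.11, 1676, np.float64(24.0))
long sat (array([596.2,  23.1]), array([257.3,  31.4]), 12.14, 1605, np.float64(24.1))
[593.2065988   22.53079624] [-0.97748308 -0.21101382]
short h (array([611.3, 223.8]), array([ 33.6, 129.2]), 89.88, 886, np.float64(23.9))
short sat (array([610.3, 223.2]), array([ 32.5, 127.1]), 89.88, 849, np.float64(23.9))
[608.8826273  221.93465889] [-9.99999958e-01  2.90885308e-04]
base (array([ 519.7, -172.4]), array([168.5, 348.6]), 57.19, 3628, np.float64(10.1))
stop (array([ 522.2, -179.8]), array([180.9, 359.4]), 57.61, 556, np.float64(34.7))
back (array([ 596. , -140.6]), array([ 98.8, 432.4]), 40.13, 635, np.float64(109.5))
scene long (array([597.3,  25.6]), array([261.6,  34.5]), 12.4, 2096, np.float64(24.4))
scene short (array([611.9, 226.8]), array([131.1,  33.3]), 0.24, 1725, np.float64(24.4))
scene base (array([ 570.6, -331.2]), array([369.4, 188.5]), 80.24, 2517, np.float64(10.6))
scene stop (array([ 504.7, -194. ]), array([121.6,  15.7]), 80.0, 255, np.float64(35.3))
scene back (array([ 674.5, -224.1]), array([120.8,  20.3]), 80.47, 419, np.float64(110.3))
```

Both cameras agree. The long bar's centre is (597, 24) with yaw 12.2°, and the rest's origin is about (588, -209) with yaw -10°. The sizes match those given. I'll use the half-turned grasp (tool x towards the robot), which keeps joint 6 mid-range.

```bash
python3 -m crank '[[[0.7,0,0,0,0,0,-0.182],[0.7,0,0,0,0,0,-0.182],[0.7,0,0,0,0,0,-0.182],[0.7,0,0,0,0,0,-0.182],[0.7,0,0,0,0,0,-0.182],[0.7,0,0,0,0,0,-0.182],[0.7,0,0,0,0,0,-0.182],[0.7,0,0,0,0,0,-0.182],[0.7,0,0,0,0,0,-0.182],[0.7,0,0,0,0,0,-0.182]]]'
python3 -m crank '[[[0.7,0,0,0,0,0,-0.182],[0.7,0,0,0,0,0,-0.182],[0.7,0,0,0,0,0,-0.182],[0.7,0,0,0,0,0,-0.182],[0.7,0,0,0,0,0,-0.182],[0.7,0,0,0,0,0,-0.182],[0.7,0,0,0,0,0,0]]]'
cat >> h.py <<'E'
from scipy.spatial.transform import Rotation as Ro
def togo(target):
    s=sense();R=Ro.from_quat(s["eef_rot"]);M=R.as_matrix()
    print("t",round(s["time"],2),"pos",s["position"].round(1),"yaw x",round(np.degrees(np.arctan2(M[1,0],M[0,0])),2),"z",M[:,2].round(3),"q",s["qpos"].round(2),"F",s["wrist_force"].round(1),"gap",round(s["finger_gap"],3),"grip",round(s["grip_force"],1))
    print("tool shift to go",(M.T@(np.array(target)-s["position"])).round(1))
E
python3 -c "
from h import *
togo([597.3,24.3,100])"
```

```text
time: 1.35
position: [222.5, -475.2, 231.0]
eef_rot: [0.425, 0.905, 0.0, -0.0]
wrist_force: [0.5, 0.5, -0.1]
finger_gap: 0.703
grip_force: 0.0
time: 2.22
position: [222.5, -475.3, 231.0]
eef_rot: [-0.103, 0.995, 0.0, -0.0]
wrist_force: [0.7, 0.9, 1.2]
finger_gap: 0.702
grip_force: 0.0
t 2.23 pos [ 222.5 -475.3  231. ] yaw x -168.14 z [-0.     0.001 -1.   ] q [-1.27  0.29 -0.15  1.13  0.   -1.48] F [0.7 0.9 1.2] gap 0.702 grip 0.0
tool shift to go [-469.5  411.8  131.3]
```

```bash
python3 -m crank '[[[0.7,-15,13,0,0,0,0],[0.7,-26,23,0,0,0,0],[0.7,-26,23,0,0,0,0],[0.7,-26,23,0,0,0,0],[0.7,-26,23,0,0,0,0],[0.7,-26,23,0,0,0,0],[0.7,-26,23,0,0,0,0],[0.7,-26,23,0,0,0,0],[0.7,-26,23,0,0,0,0],[0.7,-26,23,0,0,0,0]]]' | head -2
python3 -m crank '[[[0.7,-26,23,0,0,0,0],[0.7,-26,23,0,0,0,0],[0.7,-26,23,0,0,0,0],[0.7,-26,23,0,0,0,0],[0.7,-26,23,15,0,0,0],[0.7,-26,23,15,0,0,0],[0.7,-26,23,15,0,0,0],[0.7,-26,23,15,0,0,-0.006],[0.7,-12,8,15,0,0,0],[0.7,0,0,15,0,0,0]]]' | head -2
python3 -c "
from h import *
togo([597.3,24.3,2])
p,d=read_camera('scene');cv2.imwrite('pics/s1.png',p[:,:,::-1])"
```

```text
time: 3.48
position: [421.2, -206.7, 231.3]
time: 4.72
position: [596.1, 25.4, 140.4]
t 4.72 pos [596.1  25.4 140.4] yaw x -167.73 z [-0. -0. -1.] q [-0.08  0.49 -0.1   0.98 -0.   -0.29] F [-0.7 -0.2 -0.3] gap 0.7 grip 0.0
tool shift to go [ -1.   -1.3 138.4]
```

```bash
python3 -m crank '[[[0.7,-1,-1,20,0,0,0],[0.7,0,0,30,0,0,0],[0.7,0,0,30,0,0,0],[0.7,0,0,25,0,0,0],[0.7,0,0,16,0,0,0],[0.7,0,0,8,0,0,0],[0.7,0,0,4,0,0,0],[0.7,0,0,2,0,0,0],[0.7,0,0,0,0,0,0]]]' | head -4
python3 -c "
from h import *
togo([597.3,24.3,2])"
python3 -m crank '[[[0.3,0,0,0,0,0,0],[0.2,0,0,0,0,0,0],[0.2,0,0,0,0,0,0],[0.2,0,0,0,0,0,0],[0.2,0,0,0,0,0,0],[0.2,0,0,0,0,0,0]]]' 70
python3 -m crank '[[[0.2,0,0,-10,0,0,0],[0.2,0,0,-20,0,0,0],[0.2,0,0,-25,0,0,0],[0.2,0,0,-25,0,0,0],[0.2,0,0,-25,0,0,0],[0.2,0,0,-25,0,0,0],[0.2,0,0,-25,0,0,0],[0.2,0,0,-25,0,0,0],[0.2,0,0,-15,0,0,0],[0.2,0,0,0,0,0,0]]]'
python3 -c "
from h import *
p,d=read_camera('scene');cv2.imwrite('pics/s2.png',p[:,:,::-1]);np.savez('s2.npz',p=p,d=d)
togo([624,-215,230])"
```

```text
time: 5.9
position: [597.7, 23.8, 6.7]
eef_rot: [-0.107, 0.994, -0.0, 0.0]
wrist_force: [0.2, -0.2, -0.5]
t 5.9 pos [597.7  23.8   6.7] yaw x -167.73 z [ 0.001 -0.    -1.   ] q [-0.08  0.63 -0.25  0.69 -0.   -0.3 ] F [ 0.2 -0.2 -0.5] gap 0.7 grip 0.0
tool shift to go [0.3 0.5 4.7]
time: 6.65
position: [597.8, 23.8, 6.9]
eef_rot: [-0.107, 0.994, -0.0, 0.0]
wrist_force: [-1.1, -0.3, 5.5]
finger_gap: 0.356
grip_force: 70.4
time: 7.9
position: [597.9, 23.8, 202.2]
eef_rot: [-0.107, 0.994, -0.0, 0.001]
wrist_force: [0.3, -0.6, -3.0]
finger_gap: 0.357
grip_force: 69.5
t 7.95 pos [597.4  23.9 201.1] yaw x -167.73 z [ 0. -0. -1.] q [-0.08  0.45 -0.    1.12  0.   -0.3 ] F [ 0.3  0.4 -3.2] gap 0.358 grip 69.5
tool shift to go [  24.8 -239.1  -28.9]
```

View pics/s2.png

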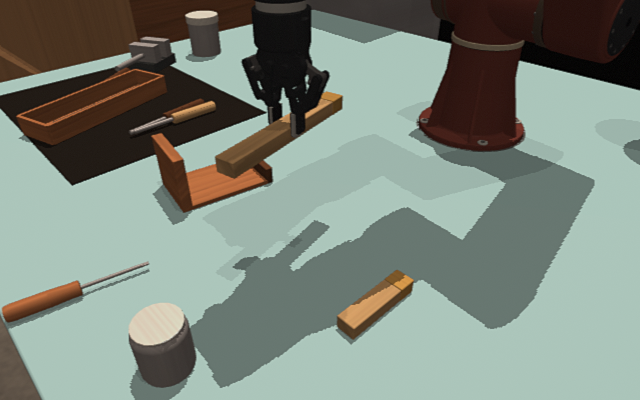

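The long bar is held level and at its middle (cap at 335,103, plain end at 225,165), and the short bar is untouched. Next I turn it to the rest's yaw and pitch the plain end up.

```bash
python3 -m crank '[[[0.2,0,0,-15,0,0,0.13],[0.2,0,0,-15,0,0,0.13],[0.2,0,0,0,0,0,0.129],[0.2,0,0,0,0,-0.1,0],[0.2,0,0,0,0,-0.128,0],[0.2,0,0,0,0,-0.128,0],[0.2,0,0,0,0,-0.128,0],[0.2,0,0,0,0,-0.127,0],[0.2,0,0,0,0,0,0]]]'
python3 -c "
from h import *
s=sense();M=Ro.from_quat(s['eef_rot']).as_matrix()
a=np.radians(-10.05);X=np.array([np.cos(a),np.sin(a),0]);Y=np.array([-X[1],X[0],0])
print('tilt',np.degrees(np.arcsin(-M[2,0])),'tool y . Y',M[:,1]@Y)
O=np.array([588.4,-209,0])
for x,z in((41,145),(38,97)):
  c=O+X*x+[0,0,z]; togo(c-M[:,2]*5.2)"
```

```text
time: 9.07
position: [592.5, 24.4, 227.0]
eef_rot: [0.083, 0.951, -0.026, 0.296]
wrist_force: [-0.5, 0.7, -2.7]
finger_gap: 0.356
grip_force: 69.6
tilt 34.55443505749168 tool y . Y 0.9999987196238682
t 9.07 pos [592.5  24.4 227. ] yaw x 170.06 z [ 0.558 -0.099 -0.824] q [-0.04  0.03 -0.71  0.23 -0.08  0.11] F [-0.5  0.7 -2.7] gap 0.356 grip 69.6
tool shift to go [ -17.1 -230.6  106.4]
t 9.07 pos [592.5  24.4 227. ] yaw x 170.06 z [ 0.558 -0.099 -0.824] q [-0.04  0.03 -0.71  0.23 -0.08  0.11] F [-0.5  0.7 -2.7] gap 0.356 grip 69.6
tool shift to go [  12.6 -230.6  144.2]
```

```bash
python3 -m crank '[[[0.2,0,-15,0,0,0,0],[0.2,0,-30,0,0,0,0],[0.2,0,-30,0,0,0,0],[0.2,0,-30,0,0,0,0],[0.2,0,-30,0,0,0,0],[0.2,0,-30,0,0,0,0],[0.2,0,-30,0,0,0,0],[0.2,0,-25,0,0,0,0],[0.2,0,-10,0,0,0,0],[0.2,0,0,0,0,0,0]]]' | head -2
python3 -m crank '[[[0.2,-1,0,10,0,0,0],[0.2,-2,0,18,0,0,0],[0.2,-2,0,18,0,0,0],[0.2,-2,0,18,0,0,0],[0.2,-2,0,18,0,0,0],[0.2,-2,0,12,0,0,0],[0.2,-3,0,8,0,0,0],[0.2,-3,0,4,0,0,0],[0.2,0,0,0,0,0,0]]]'
cat > chk.py <<'E'
from h import *
import sys
s=sense();M=Ro.from_quat(s['eef_rot']).as_matrix()
a=np.radians(-10.05);X=np.array([np.cos(a),np.sin(a),0]);Y=np.array([-X[1],X[0],0]);O=np.array([588.4,-209,0])
print('tilt',np.degrees(np.arcsin(-M[2,0])))
togo(O+X*37+[0,0,97]-M[:,2]*5.2)
for n in('scene','top'):
    p,d=read_camera(n);cv2.imwrite(f'pics/{n}{sys.argv[1]}.png',p[:,:,::-1])
    W=cloud(n,d)-O;L=np.stack([W@X,W@Y,W[...,2]],-1)
    h=cv2.cvtColor(p,cv2.COLOR_RGB2HSV)
    m=(d>0)&(abs(L[...,1])<45)&(L[...,0]>-110)&(L[...,0]<220)&(L[...,2]>14)&(h[...,1]>90)
    np.savez(f'{n}{sys.argv[1]}.npz',p=p,d=d,L=L)
    # top face of the bar: points near a line z = z0 + k x
    q=L[m];t=q[(q[:,0]>-60)&(q[:,0]<60)&(q[:,2]>30)]
    if len(t)>50:
        k=np.polyfit(t[:,0],t[:,2],1);r=t[:,2]-np.polyval(k,t[:,0]);t=t[abs(r)<6]
        k=np.polyfit(t[:,0],t[:,2],1);print(n,len(t),'slope deg',np.degrees(np.arctan(k[0])).round(1),'z at x=0',k[1].round(1),'y med',np.median(t[:,1]).round(1))
    print(n,'min x',np.sort(q[q[:,2]>38][:,0])[:5].round(1))
E
python3 chk.py 3
```

```text
time: 10.32
position: [557.9, -204.0, 231.8]
time: 11.45
position: [631.4, -215.7, 154.6]
eef_rot: [0.083, 0.95, -0.026, 0.3]
wrist_force: [0.2, -0.2, -2.9]
finger_gap: 0.356
grip_force: 69.8
tilt 35.03542498043007
t 11.45 pos [ 631.4 -215.7  154.6] yaw x 170.0 z [ 0.565 -0.1   -0.819] q [-0.54  0.26 -0.66  0.07  0.21 -0.3 ] F [ 0.2 -0.2 -2.9] gap 0.356 grip 69.8
tool shift to go [38.4 -0.9 38.2]
scene 304 slope deg 33.4 z at x=0 136.9 y med 18.0
scene min x [-110.  -109.7 -109.6 -109.  -108.4]
top 161 slope deg -26.7 z at x=0 203.2 y med 5.5
top min x [-110.  -110.  -110.  -110.  -109.9]
```

View pics/scene3.png

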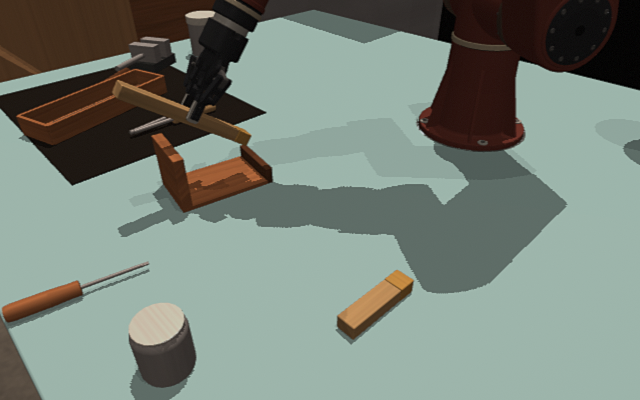

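The bar is above the rest, capped end (245,138) down at the stop side and plain end (118,90) beyond the back board. I'll add 2° of tilt so the foot lands first, then go down to about 8 mm above.

```bash
sed -i 's/^togo.*/print("tcp in rest",(X@(s["position"]-O)).round(1),(Y@(s["position"]-O)).round(1))\ntogo(O+X*34.5+[0,0,102])/' chk.py
python3 -m crank '[[[0.2,0,0,0,0,-0.035,0],[0.2,0,0,0,0,0,0]]]' | head -2
python3 chk.py 4
```

```text
time: 11.8
position: [630.2, -215.4, 154.0]
tilt 36.96261810640158
tcp in rest 42.2 1.0
t 11.8 pos [ 630.2 -215.4  154. ] yaw x 169.95 z [ 0.592 -0.105 -0.799] q [-0.55  0.26 -0.7   0.    0.22 -0.3 ] F [-0.2  0.1 -2.2] gap 0.357 grip 69.8
tool shift to go [37.4 -1.  36.9]
scene 308 slope deg 35.8 z at x=0 134.5 y med 18.1
scene min x [-109.9 -109.6 -109.5 -109.4 -109.4]
top 188 slope deg -8.7 z at x=0 192.0 y med 2.1
top min x [-110.  -110.  -109.9 -109.9 -109.9]
```

```bash
python3 -m crank '[[[0.2,3,0,3,0,0,0],[0.2,5,0,5,0,0,0],[0.2,6,-1,5,0,0,0],[0.2,6,0,5,0,0,0],[0.2,5,0,5,0,0,0],[0.2,4,0,4,0,0,0],[0.2,3.5,0,3.5,0,0,0],[0.2,0,0,0,0,0,0]]]' 
python3 chk.py 5
python3 -c "
import cv2;i=cv2.imread('pics/scene5.png')[60:230,90:330];cv2.imwrite('pics/scene5c.png',cv2.resize(i,None,fx=3,fy=3))"
```

```text
time: 12.9
position: [623.1, -215.2, 109.8]
eef_rot: [0.083, 0.945, -0.028, 0.316]
wrist_force: [-0.0, 0.7, -1.7]
finger_gap: 0.355
grip_force: 69.8
tilt 36.97280382332856
tcp in rest 35.3 -0.0
t 12.9 pos [ 623.1 -215.2  109.8] yaw x 169.97 z [ 0.592 -0.104 -0.799] q [-0.55  0.32 -0.77 -0.13  0.23 -0.31] F [-0.   0.7 -1.7] gap 0.355 grip 69.8
tool shift to go [5.3 0.  5.8]
scene 283 slope deg 37.0 z at x=0 95.8 y med 17.0
scene min x [-110.  -109.9 -109.8 -109.8 -109.7]
top 167 slope deg -15.0 z at x=0 152.5 y med 4.8
top min x [-109.9 -109.9 -109.8 -109.8 -109.8]
```

View pics/scene5c.png

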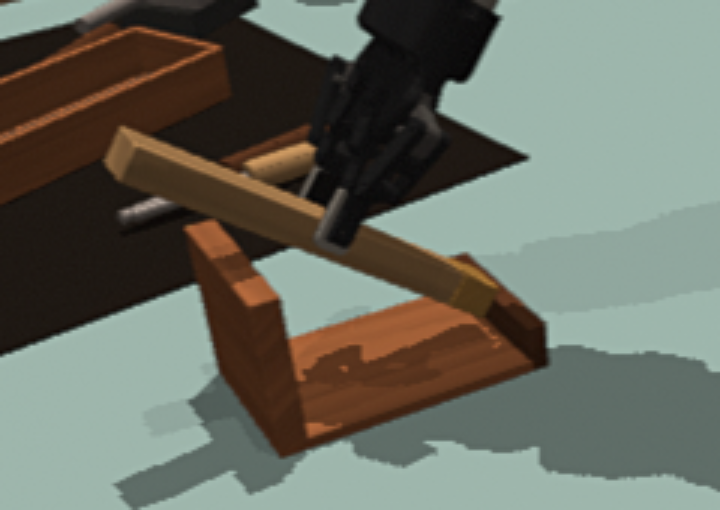

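The capped foot (crop 480,300) hovers just inside the stop strip, and the bar clears the back board's top. I lower gently from here.

```bash
python3 -m crank '[[[0.2,1.2,0,1.6,0,0,0],[0.2,1.2,0,1.6,0,0,0],[0.2,1.2,0,1.6,0,0,0],[0.2,0.6,0,0.8,0,0,0],[0.2,0,0,0,0,0,0]]]'
python3 chk.py 6 | head -3
```

```text
time: 13.62
position: [623.3, -215.3, 103.2]
eef_rot: [0.083, 0.945, -0.028, 0.316]
wrist_force: [0.2, 0.2, -2.8]
finger_gap: 0.358
grip_force: 69.8
tilt 37.00119272999048
tcp in rest 35.5 -0.1
t 13.62 pos [ 623.3 -215.3  103.2] yaw x 169.98 z [ 0.593 -0.105 -0.799] q [-0.55  0.34 -0.77 -0.15  0.23 -0.31] F [ 0.2  0.2 -2.8] gap 0.358 grip 69.8
```

```bash
python3 -m crank '[[[0.2,0.6,0,0.8,0,0,0],[0.2,0.6,0,0.8,0,0,0],[0.2,0,0,0,0,0,0]]]'
python3 chk.py 7 | head -3
```

```text
time: 14.1
position: [623.5, -215.4, 101.4]
eef_rot: [0.083, 0.945, -0.028, 0.316]
wrist_force: [1.2, 0.5, -1.3]
finger_gap: 0.355
grip_force: 69.8
tilt 37.025400278255894
tcp in rest 35.7 -0.2
t 14.1 pos [ 623.5 -215.4  101.4] yaw x 169.99 z [ 0.593 -0.105 -0.798] q [-0.55  0.34 -0.78 -0.16  0.23 -0.31] F [ 1.2  0.5 -1.3] gap 0.355 grip 69.8
```

```bash
python3 -m crank '[[[0.2,0.6,0,0.8,0,0,0],[0.2,0.6,0,0.8,0,0,0],[0.2,0,0,0,0,0,0]]]'
python3 chk.py 8 | head -3
python3 -c "
import cv2;i=cv2.imread('pics/scene8.png')[60:230,90:330];cv2.imwrite('pics/scene8c.png',cv2.resize(i,None,fx=3,fy=3))"
```

```text
time: 14.58
position: [624.2, -215.6, 100.0]
eef_rot: [0.083, 0.944, -0.028, 0.317]
wrist_force: [2.9, 0.2, 2.8]
finger_gap: 0.357
grip_force: 70.0
tilt 37.11095718823744
tcp in rest 36.4 -0.3
t 14.57 pos [ 624.2 -215.6  100. ] yaw x 170.02 z [ 0.594 -0.105 -0.797] q [-0.55  0.35 -0.78 -0.16  0.23 -0.31] F [2.9 0.2 2.8] gap 0.357 grip 70.0
```

View pics/scene8c.png

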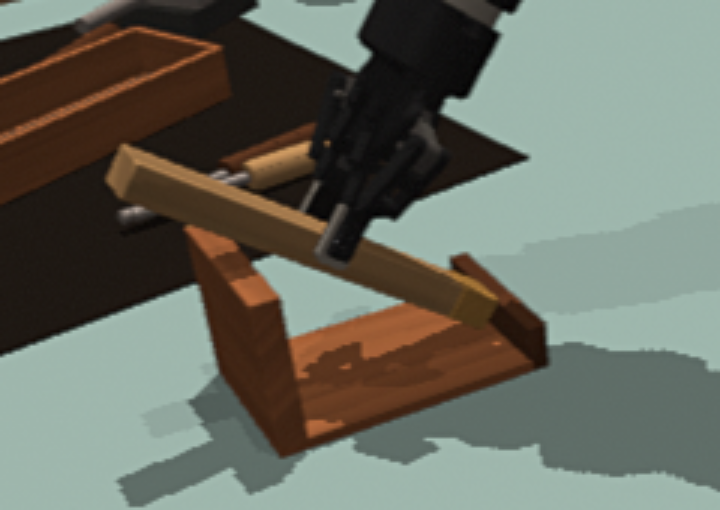

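The foot is touching: about 5 N upwards and 3 N away from the stop. The bar sits over the mid-width of the back board. Release and retreat along the tool axis.

```bash
python3 -m crank '[[[0.45,0,0,0,0,0,0],[0.6,0,0,0,0,0,0],[0.75,0,0,0,0,0,0],[0.75,0,0,0,0,0,0],[0.75,0,0,-8,0,0,0],[0.75,0,0,-15,0,0,0],[0.75,0,0,-20,0,0,0],[0.75,0,0,-25,0,0,0],[0.75,0,0,-25,0,0,0],[0.75,0,0,-15,0,0,0]]]' 20
python3 -m crank '[[[0.75,0,0,-15,0,0,0],[0.75,0,0,0,0,0,0],[0.75,0,0,0,0,0,0],[0.75,0,0,0,0,0,0]]]'
python3 chk.py 9
python3 -c "
import cv2;i=cv2.imread('pics/scene9.png')[60:350,90:430];cv2.imwrite('pics/scene9c.png',cv2.resize(i,None,fx=2,fy=2))"
```

```text
time: 15.92
position: [558.6, -203.9, 187.5]
eef_rot: [0.083, 0.944, -0.028, 0.317]
wrist_force: [0.3, -0.9, 0.1]
finger_gap: 0.753
grip_force: 0.0
time: 16.42
position: [550.4, -202.3, 197.0]
eef_rot: [0.083, 0.945, -0.028, 0.316]
wrist_force: [-0.0, -0.0, 0.3]
finger_gap: 0.749
grip_force: 0.0
tilt 36.97407714570674
tcp in rest -38.6 -0.0
t 16.43 pos [ 550.4 -202.3  197. ] yaw x 169.97 z [ 0.592 -0.104 -0.799] q [-0.62  0.05 -0.81  0.12  0.26 -0.37] F [-0.  -0.   0.3] gap 0.749 grip 0.0
tool shift to go [ -1.3  -0.  119.9]
scene 400 slope deg 27.9 z at x=0 82.6 y med 16.2
scene min x [-89.9 -88.  -87.2 -77.7 -77.4]
top 114 slope deg -3.8 z at x=0 108.7 y med 1.8
top min x [-110.  -109.8 -109.8 -109.8 -109.8]
```

View pics/scene9c.png

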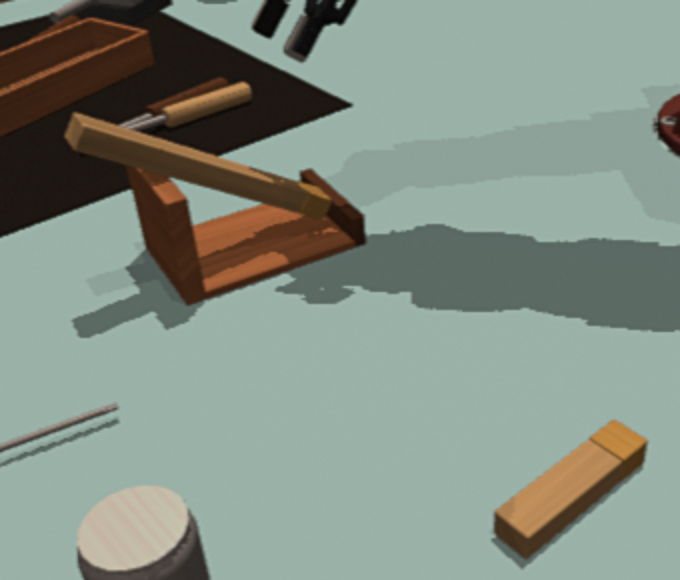

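The bar leans by itself: capped foot at the stop (crop 315,200), resting on the back board (150,170), gripper clear and short bar in place. I'll check the angle and foot numerically, using the top-face points only.

```bash
python3 - <<'E'
import numpy as np
L=np.load('scene9.npz')['L'];d=np.load('scene9.npz')['d']
q=L[d>0];q=q[(abs(q[:,1])<13)&(q[:,0]>-80)&(q[:,0]<160)&(q[:,2]>25)&(q[:,2]<190)&(q[:,2]>50+.6*q[:,0])&(q[:,2]<120+.75*q[:,0])]
t=q
for _ in range(4):
    k=np.polyfit(t[:,0],t[:,2],1);t=q[abs(q[:,2]-np.polyval(k,q[:,0]))<5]
th=np.arctan(k[0]);print(len(t),'angle',np.degrees(th),'z0',k[1],'x range',t[:,0].min(),t[:,0].max(),'z',t[:,2].min(),t[:,2].max())
lo=t[t[:,0]<-20];hi=t[t[:,0]>80];print('y lo/hi',np.median(lo[:,1]),np.median(hi[:,1]))
x=t[:,0].min();print('foot',x+12*np.sin(th),np.polyval(k,x)-12*np.cos(th))
E
python3 -c "
from station import *
print(sense()['time'])"
```

```text
476 angle 32.95537712349484 z0 88.81267683667971 x range -77.67008277362247 140.9869496004681 z 38.18099756262558 179.3920333418987
y lo/hi 0.22112833179817282 0.02195643983070906
foot -71.14225437662864 28.389959488912318
16.525
```

The fit gives 33° with the foot about 8 mm above the base, so the end face may be hung on the stop's top edge. I'll look closer.

Run:
```python
import numpy as np,cv2
a=cv2.imread('pics/scene9.png')[135:185,225:285];b=cv2.imread('pics/top9.png')[90:225,375:480]
a=cv2.resize(a,(480,400),interpolation=cv2.INTER_CUBIC);b=cv2.resize(b,(311,400),interpolation=cv2.INTER_CUBIC)
cv2.imwrite('pics/z9.png',np.hstack([a,b]))
for n in('scene','top'):
    f=np.load(n+'9.npz');L=f['L'];d=f['d'];p=f['p'];h=cv2.cvtColor(p,cv2.COLOR_RGB2HSV)
    m=(d>0)&(abs(L[...,1])<62)&(abs(L[...,0])<130)&(L[...,2]>30)
    # stop strip top away from the bar
    s=m&(abs(L[...,1])>25)&(L[...,0]<-60)&(L[...,2]<40);print(n,'stop x',np.percentile(L[s][:,0],[2,50,98]).round(1),'y',np.percentile(L[s][:,1],[1,99]).round(1))
    s=m&(abs(L[...,1])>25)&(L[...,0]>60)&(L[...,2]>105)&(L[...,2]<114);print(n,'back x',np.percentile(L[s][:,0],[2,50,98]).round(1))
    c=m&(abs(L[...,1])<12)&(L[...,0]<-40);q=L[c]
    for lo in range(-92,-40,6):
        r=q[(q[:,0]>=lo)&(q[:,0]<lo+6)]
        if len(r):print(lo,len(r),np.median(r[:,2]).round(1),end=' | ')
    print()
```

```text
scene stop x [-92.  -83.5 -77.3] y [-60.2  59. ]
scene back x [78.5 88.4 97. ]
-92 93 293.1 | -86 67 274.5 | -80 35 264.9 | -74 10 42.2 | -68 10 46.9 | -62 10 50.4 | -56 11 53.6 | -50 9 57.9 | -44 7 61.9 | 
top stop x [-92.7 -86.1 -78.1] y [-30.1  55.6]
top back x [77.5 86.5 96.6]
-92 59 37.6 | -86 41 36.0 | -80 34 38.4 | -74 26 41.0 |
```

View pics/z9.png

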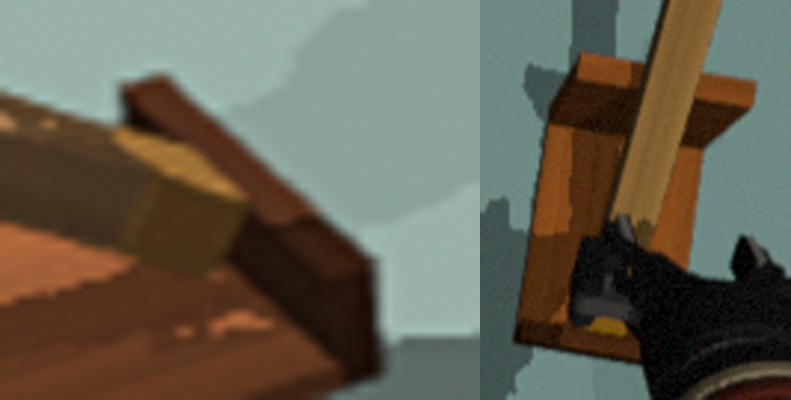

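Confirmed: the end face's upper edge sits just on the stop's top edge, so the foot hangs about 8 mm over the base. To mend it I'll regrip, lift 12 mm, tilt 5° more (which draws the foot in about 6 mm) and lower 12 mm.

```bash
python3 -m crank '[[[0.75,0,0,12,0,0,0],[0.75,0,0,22,0,0,0],[0.75,0,0,25,0,0,0],[0.75,0,0,25,0,0,0],[0.75,0,0,18,0,0,0],[0.75,0,0,10,0,0,0],[0.75,0,0,6,0,0,0],[0.75,0,0,2,0,0,0],[0.75,0,0,0,0,0,0]]]' 20
python3 -m crank '[[[0.3,0,0,0,0,0,0],[0.2,0,0,0,0,0,0],[0.2,0,0,0,0,0,0],[0.2,0,0,0,0,0,0],[0.2,0,0,0,0,0,0],[0.2,0,0,0,0,0,0]]]' 70
python3 -m crank '[[[0.2,-1.8,0,-2.4,0,0,0],[0.2,-2.4,0,-3.2,0,0,0],[0.2,-3,0,-4,0,0,0],[0.2,0,0,0,0,-0.03,0],[0.2,0,0,0,0,-0.03,0],[0.2,0,0,0,0,-0.027,0],[0.2,0,0,0,0,0,0]]]'
cat > fit.py <<'E'
import numpy as np,sys
n=sys.argv[1];f=np.load(f'scene{n}.npz');L=f['L'];d=f['d']
q=L[d>0];q=q[(abs(q[:,1])<13)&(q[:,0]>-80)&(q[:,0]<160)&(q[:,2]>25)&(q[:,2]<200)&(q[:,2]>50+.6*q[:,0])&(q[:,2]<130+.8*q[:,0])]
t=q
for _ in range(5):
    k=np.polyfit(t[:,0],t[:,2],1);t=q[abs(q[:,2]-np.polyval(k,q[:,0]))<4]
th=np.arctan(k[0]);print(len(t),'angle',np.degrees(th).round(1),'z0',k[1].round(1),'x range',t[:,0].min(),t[:,0].max())
x=t[:,0].min();print('foot',x+12*np.sin(th),np.polyval(k,x)-12*np.cos(th))
E
python3 chk.py 10|head -3; python3 fit.py 10
```

```text
time: 17.65
position: [621.7, -215.1, 102.1]
eef_rot: [0.083, 0.945, -0.028, 0.316]
wrist_force: [0.2, 0.2, 0.4]
finger_gap: 0.752
grip_force: 0.0
time: 18.4
position: [621.6, -215.0, 101.7]
eef_rot: [0.083, 0.945, -0.028, 0.316]
wrist_force: [-1.0, -0.7, 1.3]
finger_gap: 0.343
grip_force: 69.2
time: 19.27
position: [620.9, -214.7, 113.3]
eef_rot: [0.082, 0.93, -0.031, 0.356]
wrist_force: [0.3, 0.8, -2.6]
finger_gap: 0.343
grip_force: 69.5
tilt 41.93018198938536
tcp in rest 33.0 0.0
t 19.27 pos [ 620.9 -214.7  113.3] yaw x 169.95 z [ 0.658 -0.116 -0.744] q [-0.57  0.32 -0.86 -0.31  0.26 -0.3 ] F [ 0.3  0.8 -2.6] gap 0.343 grip 69.5
146 angle 35.1 z0 93.7 x range -79.52483182882605 140.35239217136296
foot -72.62471291863413 27.957131762416438
```

```bash
cat > bins.py <<'E'
import numpy as np,sys
f=np.load(f'scene{sys.argv[1]}.npz');L=f['L'];d=f['d']
q=L[(d>0)&(abs(L[...,1])<12)]
q=q[(q[:,2]>25)&(q[:,2]<200)]
for lo in range(-90,160,10):
    r=q[(q[:,0]>=lo)&(q[:,0]<lo+10)]
    if len(r):print(lo+5,len(r),np.percentile(r[:,2],[10,50,90]).round(0),end=' | ')
E
python3 bins.py 10
python3 -c "
import cv2;i=cv2.imread('pics/scene10.png')[60:230,90:330];cv2.imwrite('pics/scene10c.png',cv2.resize(i,None,fx=3,fy=3))"
```

```text
-85 29 [34. 35. 37.] | -75 18 [28. 34. 38.] | -65 10 [43. 45. 48.] | -55 17 [51. 54. 57.] | -45 11 [60. 62. 64.] | -35 14 [67. 69. 72.] | -25 34 [ 75. 190. 199.] | -15 86 [ 85. 186. 197.] | -5 48 [ 91. 171. 182.] | 5 17 [ 97. 100. 148.] | 15 8 [106. 130. 139.] | 25 12 [124. 129. 136.] | 35 16 [120. 124. 127.] | 45 18 [128. 130. 134.] | 55 19 [136. 140. 142.] | 65 17 [144. 147. 149.] | 75 28 [110. 154. 157.] | 85 56 [110. 111. 165.] | 95 164 [ 38.  83. 168.] | 105 22 [175. 178. 181.] | 115 20 [182. 186. 189.] | 125 22 [191. 194. 197.] | 135 49 [189. 193. 197.] | 145 31 [181. 184. 187.] |
```

View pics/scene10c.png

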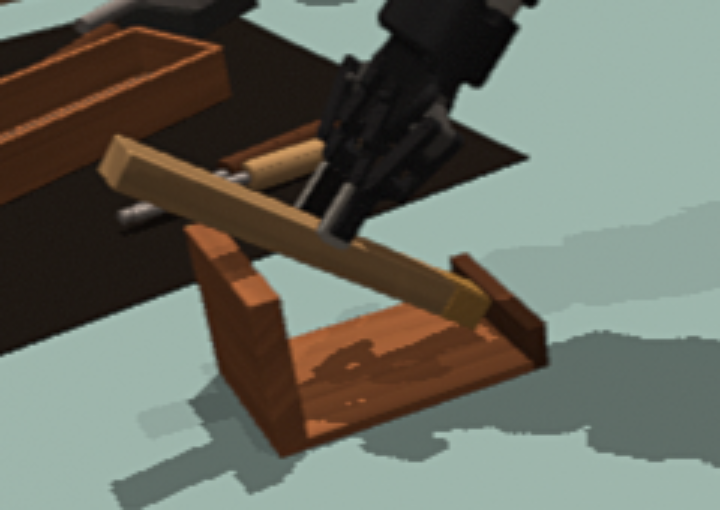

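The bar is at 38° by the depth profile, with the foot's upper corner near x = -75 and its lower corner 8 mm over the base (crop 470,320). I'll shift it 2 mm inward and lower.

```bash
python3 -m crank '[[[0.2,-1.5,0,1.3,0,0,0],[0.2,1.4,0,1.5,0,0,0],[0.2,1.4,0,1.5,0,0,0],[0.2,1.4,0,1.5,0,0,0],[0.2,0,0,0,0,0,0],[0.2,0,0,0,0,0,0]]]'
python3 -m crank '[[[0.2,0.7,0,0.7,0,0,0],[0.2,0.7,0,0.7,0,0,0],[0.2,0,0,0,0,0,0]]]'
python3 chk.py 11|head -3; python3 bins.py 11
```

```text
time: 20.12
position: [623.4, -215.3, 107.6]
eef_rot: [0.081, 0.93, -0.031, 0.357]
wrist_force: [-0.7, 0.4, -2.7]
finger_gap: 0.343
grip_force: 69.5
time: 20.5
position: [623.3, -215.3, 105.5]
eef_rot: [0.082, 0.93, -0.031, 0.357]
wrist_force: [-0.6, 0.7, -2.5]
finger_gap: 0.348
grip_force: 69.5
tilt 41.98876908898229
tcp in rest 35.4 -0.1
t 20.5 pos [ 623.3 -215.3  105.5] yaw x 169.98 z [ 0.659 -0.116 -0.743] q [-0.57  0.34 -0.87 -0.33  0.26 -0.3 ] F [-0.6  0.7 -2.5] gap 0.348 grip 69.5
-85 28 [35. 36. 37.] | -75 27 [27. 32. 35.] | -65 15 [33. 36. 39.] | -55 13 [41. 45. 48.] | -45 15 [48. 52. 54.] | -35 50 [ 59. 195. 199.] | -25 48 [ 67. 191. 197.] | -15 84 [ 76. 180. 192.] | -5 59 [ 82. 168. 176.] | 5 22 [ 88.  92. 167.] | 15 8 [ 95. 124. 132.] | 25 9 [111. 120. 129.] | 35 17 [112. 116. 117.] | 45 16 [119. 122. 125.] | 55 17 [126. 129. 132.] | 65 18 [135. 137. 140.] | 75 27 [110. 144. 148.] | 85 58 [110. 111. 155.] | 95 168 [ 37.  87. 158.] | 105 23 [166. 168. 172.] | 115 24 [173. 176. 179.] | 125 24 [181. 184. 187.] | 135 42 [184. 188. 190.] | 145 44 [174. 178. 182.] |
```

```bash
python3 -m crank '[[[0.2,0.7,0,0.7,0,0,0],[0.2,0.7,0,0.7,0,0,0],[0.2,0,0,0,0,0,0]]]'
```

```text
time: 20.98
position: [623.3, -215.3, 103.7]
eef_rot: [0.081, 0.93, -0.031, 0.357]
wrist_force: [0.5, 0.0, -1.0]
finger_gap: 0.339
grip_force: 69.5
```

```bash
python3 -m crank '[[[0.2,0.7,0,0.7,0,0,0],[0.2,0,0,0,0,0,0]]]'
python3 chk.py 12|head -3; python3 bins.py 12
```

```text
time: 21.22
position: [623.5, -215.4, 103.0]
eef_rot: [0.081, 0.93, -0.031, 0.357]
wrist_force: [0.8, -0.4, -0.6]
finger_gap: 0.342
grip_force: 69.6
tilt 42.04459035347097
tcp in rest 35.7 -0.2
t 21.23 pos [ 623.5 -215.4  103. ] yaw x 170.0 z [ 0.659 -0.117 -0.743] q [-0.57  0.35 -0.87 -0.34  0.26 -0.3 ] F [ 0.8 -0.4 -0.6] gap 0.342 grip 69.6
-85 30 [35. 36. 37.] | -75 26 [26. 32. 36.] | -65 14 [32. 34. 37.] | -55 13 [39. 42. 46.] | -45 16 [47. 49. 53.] | -35 57 [ 57. 194. 199.] | -25 52 [ 65. 189. 194.] | -15 82 [ 74. 178. 189.] | -5 56 [ 80. 165. 173.] | 5 19 [ 86.  89. 162.] | 15 12 [ 93. 120. 134.] | 25 7 [109. 116. 129.] | 35 20 [109. 113. 122.] | 45 15 [116. 119. 121.] | 55 22 [123. 126. 129.] | 65 19 [131. 134. 136.] | 75 21 [111. 142. 144.] | 85 52 [110. 111. 150.] | 95 167 [ 39.  85. 154.] | 105 21 [161. 164. 168.] | 115 24 [169. 172. 175.] | 125 23 [177. 179. 183.] | 135 44 [181. 184. 187.] | 145 44 [170. 175. 179.] |
```

The foot is on the base, with its upper corner now about 6 mm below the stop's top. Release and retreat.

```bash
python3 -m crank '[[[0.4,0,0,0,0,0,0],[0.5,0,0,0,0,0,0],[0.75,0,0,0,0,0,0],[0.75,0,0,0,0,0,0],[0.75,0,0,-8,0,0,0],[0.75,0,0,-15,0,0,0],[0.75,0,0,-20,0,0,0],[0.75,0,0,-25,0,0,0],[0.75,0,0,-25,0,0,0],[0.75,0,0,-15,0,0,0]]]' 20 | head -2
python3 -m crank '[[[0.75,0,0,-15,0,0,0],[0.75,0,0,-15,0,0,0],[0.75,0,0,0,0,0,0],[0.75,0,0,0,0,0,0]]]'
python3 chk.py 13|head -3; python3 bins.py 13; python3 fit.py 13
python3 -c "
from h import *
f=np.load('scene13.npz');W=cloud('scene',f['d']);m=np.zeros((400,640),bool);m[265:340,330:418]=1
print('short',rect(m&(W[...,2]>19)&(W[...,2]<30),W))
cv2.imwrite('pics/scene13c.png',cv2.resize(f['p'][60:230,90:330,::-1],None,fx=3,fy=3))"
```

```text
time: 22.58
position: [551.3, -202.6, 184.2]
time: 23.08
position: [532.3, -199.3, 205.2]
eef_rot: [0.082, 0.93, -0.031, 0.357]
wrist_force: [1.0, 0.7, -1.0]
finger_gap: 0.751
grip_force: 0.0
tilt 42.01024304422566
tcp in rest -56.9 -0.2
t 23.07 pos [ 532.3 -199.3  205.2] yaw x 169.98 z [ 0.659 -0.117 -0.743] q [-0.67 -0.02 -0.93 -0.01  0.33 -0.39] F [ 1.   0.7 -1. ] gap 0.751 grip 0.0
-85 32 [34. 36. 37.] | -75 27 [27. 32. 34.] | -65 13 [34. 36. 39.] | -55 13 [40. 43. 46.] | -45 13 [47. 50. 54.] | -35 21 [55. 58. 61.] | -25 15 [63. 66. 68.] | -15 17 [71. 72. 76.] | -5 16 [78. 80. 83.] | 5 19 [84. 89. 91.] | 15 15 [92. 95. 98.] | 25 18 [ 98. 101. 105.] | 35 19 [107. 109. 112.] | 45 20 [114. 117. 119.] | 55 20 [121. 124. 128.] | 65 19 [129. 132. 135.] | 75 18 [136. 138. 142.] | 85 43 [110. 143. 149.] | 95 162 [ 37.  83. 151.] | 105 23 [158. 160. 163.] | 115 23 [165. 168. 171.] | 125 26 [173. 176. 178.] | 135 37 [179. 182. 183.] | 145 52 [167. 172. 177.] | 439 angle 36.0 z0 83.9 x range -79.44232708977458 139.08665946598776
foot -72.38652159753272 16.40654300918914
short (array([611.7, 226.1]), array([ 33.6, 131.4]), 89.99, 1711, np.float64(24.4))
```

View pics/scene13c.png

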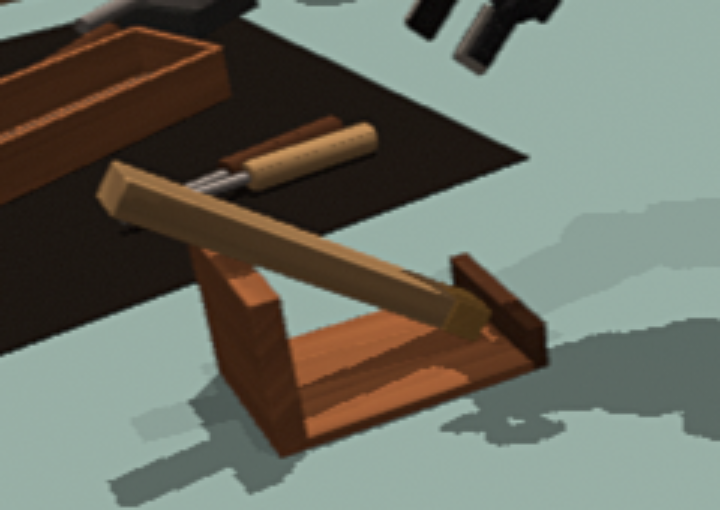

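The bar now leans at 36° with its foot on the base board just inside the stop (crop 470,315). It is mid-width on the back board, the gripper is clear and the short bar is unmoved.

```bash
python3 -c "
from station import *
print(finish_job())"
```

```text
the job is handed in; nothing more can be done
None
```

I handed the job in: the long bar leans by itself at about 36°, capped foot on the base board by the stop and mid-width on the back board, with the short bar where it was; the first placing left the foot hung on the stop's top edge, so I regripped and reset it.

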